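# Tighten the loose stop screw of the register board

## Task

The wooden stop strip of the register board is held by three slotted screws, and one has worked loose: its slot stands askew, while those of the other two lie along the strip. Take the flat driver out of its wooden stand, seat its blade in the askew slot and turn clockwise, without letting the blade leave the slot on the way, until the screw stops with its slot along the strip. Then put the driver back in its stand, blade down and upright, and let go.

Things in the scene. Friction and masses are not known exactly. Their poses are not given: they have to be found in the camera images.
- driver: Flat driver, 123 mm, 0.16 kg, upright, blade down. Origin: middle of the blade's edge; z up, x along the blade's width. Blade 24 (x) x 3 (y) mm, 20 high; shaft 10 mm; guard disc 50 mm across at 58-63 mm; pale wooden handle with flat sides at 63-123 mm: 34 (x) x 24 (y) mm. Grip it from above across the 24 mm, near 95 mm up, with 40 N or more.
- stand: Fixed square brown wooden block 80 x 80 x 62 mm; upright round through hole in its middle, 36 mm wide, mouth chamfered 4 mm. Origin: centre of its underside, on the table. The driver hangs by its guard on the block's top, edge 4 mm above the table, any yaw. A smaller block farther away holds a round-handled awl.
- screw_slot (a point): Middle of the loose screw's slot, level with the top of its 40 mm steel head, 49 mm above the table; x along the slot, z up. Slot right across the head: mouth 16 mm wide, narrowing within 5 mm to 8 mm; floor 11 mm down; blade seated when its edge is 7 to 11 mm down. It may be any of three heads, 110 mm apart, on a 340 mm pale strip, 32 mm high, at the robot's side of a plywood board.
- screw (a joint): Turn of the loose screw (rad), growing clockwise from above. Starts at 0 to 0.2, stops at 1.1, where the slot lies along the strip. Stiff (0.05 N m), stays where left. The blade has about 0.2 rad of play either way, so turn the driver about 0.2 rad past the strip's line to reach the stop. The other two screws do not turn.
Not all that is in view belongs to the job. Leave any purple look-alike of the driver alone. What is shaped like the stand but green is not meant.

How it is judged:
By the outcome, as a careful person would: the job done as asked, in the order asked, and still so for the second after the job is handed in, with the robot touching nothing.
It also fails if it takes over 56 s, if anything falls off the work surface, if the arm or the gripper's body presses on something with over 40 N, if the wrist force passes 120 N, or if a joint passes its speed limit or range.

## Robot

A 7-joint arm with a two-finger parallel gripper is mounted at the origin on the work surface. World frame = base frame: x ahead of the robot, y to its left, z up, the work surface at z = 0. Lengths are in m, angles in rad, forces in N, time in s.
With the tool pointing down it reaches from about 0.425 to 0.875 m from the base axis. Payload 4.7 kg.
Tool frame: the origin (TCP) lies between the finger pads; the fingertips stand 8 mm ahead of it and the grasp point (between the pads) lies 11 mm behind it; z points along the fingers, y is the direction in which the jaws open and shut (so a half turn about z gives the same grasp; the last joint's range is limited). The gripper opens to 87 mm and grips with 3 to 60 N. Pads are 19 mm wide; open, the fingers measure 117 mm over their backs; the gripper's body (75 mm by 190 mm) begins 51 mm behind the grasp point.
Start: joints at [1.216, 0.321, -0.07, 1.45, 0.023, 1.371, -0.057], TCP at [0.234, -0.606, 0.231] pointing down, gripper open.
Joint ranges: [-2.86, 2.86], [-0.3, 2.09], [-1.38, 1.24], [0.06, 2.45], [-1.56, 4.7], [0.09, 2.05], [-2.69, 2.69]. Speed limits (rad/s): [2.57, 2.57, 3.14, 3.14, 3.14, 3.14, 3.14].

## Interface

Orientations are given as a rotation vector (axis times angle).
In Python, from bench import ctrl, optics, ticket gives the robot as it stands.
- The arm moves only by the tool play_rows, never from a script. Its argument "motion" is a list of rows, each a list of 5 numbers: the closure, from 0 (fully open) to 1 (shut), then the shift along the tool's x, y, z in cm, then the turn about the tool's z in rad. In form: [[jaw, tx, ty, tz, spin], ...]. A call has 1 to 20 rows; each row shifts and turns the commanded pose from where the row before left it, along the tool's axes as they then stand; what a row does not reach is not made up. A row lasts 1/8 s, in which the tool goes at most 62.5 mm and 10.7 degrees, less where a joint would pass 70% of its speed; a pose out of reach is approached as far as the arm can. A call is refused whole if a number of a shift passes 6.25 or a number of a turn 0.188, either way. A call with a gripper value outside its range is refused whole. The fingers move at their own pace and stop on an object; "force" is the grip in N (left out, the last holds). Time passes only in rows, so rows that do not move let the fingers close. It gives the time, the measured TCP pose, the force and the opening at its end, in the units of the state.
- ctrl.get_state(): the state, without advancing time (a new reading comes with each control period).
- optics.get_image(name): name is "side" or "top"; returns the picture (400x640x3 uint8, red, green, blue); there is no depth.
- optics.calibration(name): a dict with "K" (3x3 intrinsics, pixels), "distortion" ([k1, k2, p1, p2, k3] as OpenCV has them; the pictures are not rectified), "pose" (4x4, takes a point from camera to world coordinates). Camera axes: x right, y down, z forward; pixel columns grow to the right and rows downward; lengths in m; the calibration is good to about 2 mm. A picture is of the moment at which its call begins. calibration takes no time and is no camera call.
- ticket.close_job(): hands the job in, once; it reports no verdict.
The state is a dict: "time": time; "joint_positions": joint angles; "qd": joint speeds; "joint_torque": joint torques, N m; "position": TCP position; "tool_rot": TCP orientation; "ft_force": force on the tool from outside, world axes, zero at the start; "torque": the same for the moment, N m; "grip_width": opening from 0.0 (shut) to 1.0 (fully open).
Only numpy, scipy, OpenCV 4.12 (cv2) and the standard library are available. Lean on these libraries where they do the work, as an engineer would, in place of code of your own. Each camera call takes 0.05 s, during which the arm holds its last target.

## Working session

There is one attempt and no reset: what is moved stays moved. The work goes in short steps, Python scripts to look and compute and a tool call to move; the robot and the scene stay as the last step left them, time stands still between calls to the robot, and variables do not carry over. Pictures are saved under pics/ and viewed, and the job is handed in when it is done.

Besides the shell and the picture viewer there is one more tool, called after "Emit:" in YAML: its name, and indented under it one key for each argument. play_rows: Moves the arm, as the interface text tells. Its arguments: {"type":"object","properties":{"motion":{"type":"array"},"force":{"type":"number"}},"required":["motion"]}

```bash
mkdir -p pics; ls; python3 - <<'E'
from bench import ctrl, optics, ticket
import cv2,numpy as np
s=ctrl.get_state()
for k,v in s.items(): print(k,np.round(v,4))
for n in("side","top"):
    c=optics.calibration(n); print(n,np.round(c["K"],2).tolist(),c["distortion"],np.round(c["pose"],4).tolist())
    im=optics.get_image(n); cv2.imwrite(f"pics/{n}0.png",im[:,:,::-1])
E
```

```text
pics
time 0.0
joint_positions [ 1.2161  0.3218 -0.0701  1.4517  0.0226  1.3708 -0.0569]
qd [ 0.0001 -0.0016 -0.002  -0.0005  0.0007  0.0005  0.001 ]
joint_torque [ 5.00000e-04 -4.91292e+01 -4.03700e-01 -3.12525e+01 -6.40000e-02
  4.39000e-02  2.00000e-04]
position [ 0.2341 -0.6058  0.2294]
tool_rot [-3.0865e+00 -5.7570e-01  7.0000e-04]
ft_force [ 0.0201 -0.5504  0.4393]
torque [-0.0495  0.0457  0.0098]
grip_width 1.0001
side [[473.49, 0.0, 321.41], [0.0, 473.49, 202.97], [0.0, 0.0, 1.0]] [-0.12630604  0.          0.          0.          0.        ] [[-0.8002, -0.4404, 0.4071, 0.0912], [-0.5997, 0.5876, -0.5431, 0.4966], [-0.0, -0.6788, -0.7344, 0.8781], [0.0, 0.0, 0.0, 1.0]]
top [[387.42, 0.0, 316.18], [0.0, 387.42, 193.1], [0.0, 0.0, 1.0]] [0.02344876 0.         0.         0.         0.        ] [[-0.0258, -0.989, 0.1458, 0.4375], [-0.9997, 0.026, -0.0005, -0.0658], [-0.0033, -0.1458, -0.9893, 0.7622], [0.0, 0.0, 0.0, 1.0]]
```

View pics/side0.png

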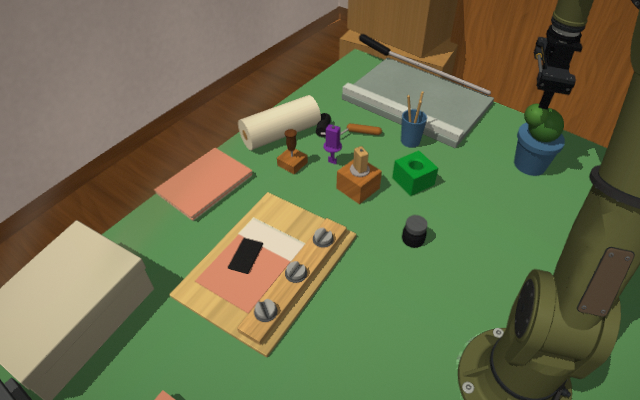

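View pics/top0.png

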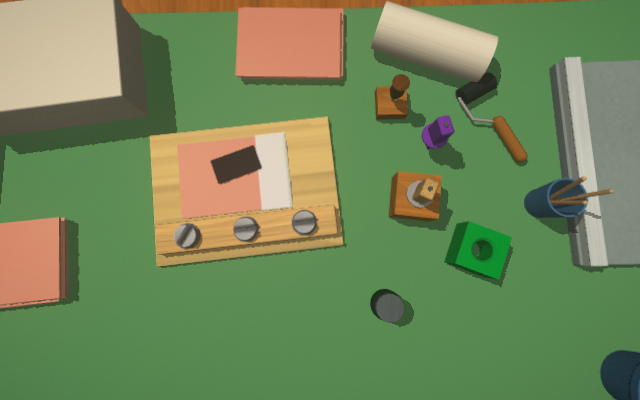

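The top view shows the stand with the driver at about (416,195) and screw heads at about (186,236), (246,229) and (304,222). I'll zoom in on both.

```bash
python3 - <<'E'
import cv2,numpy as np
t=cv2.imread("pics/top0.png"); s=cv2.imread("pics/side0.png")
a=cv2.resize(t[200:265,150:340],None,fx=4,fy=4,interpolation=cv2.INTER_CUBIC)
b=cv2.resize(t[160:230,380:450],None,fx=4.5,fy=4.5,interpolation=cv2.INTER_CUBIC)
c=cv2.resize(s[220:330,240:345],None,fx=3,fy=3,interpolation=cv2.INTER_CUBIC)
d=cv2.resize(s[140:205,330:390],None,fx=4.5,fy=4.5,interpolation=cv2.INTER_CUBIC)
o=np.zeros((600,800,3),np.uint8)
o[:260,:760]=a; o[265:265+315,:315]=b[:315]; 
o[265:265+330,320:635]=c
cv2.imwrite("pics/z1.png",o); cv2.imwrite("pics/z2.png",d)
E
```

```text
(no output)
```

View pics/z1.png

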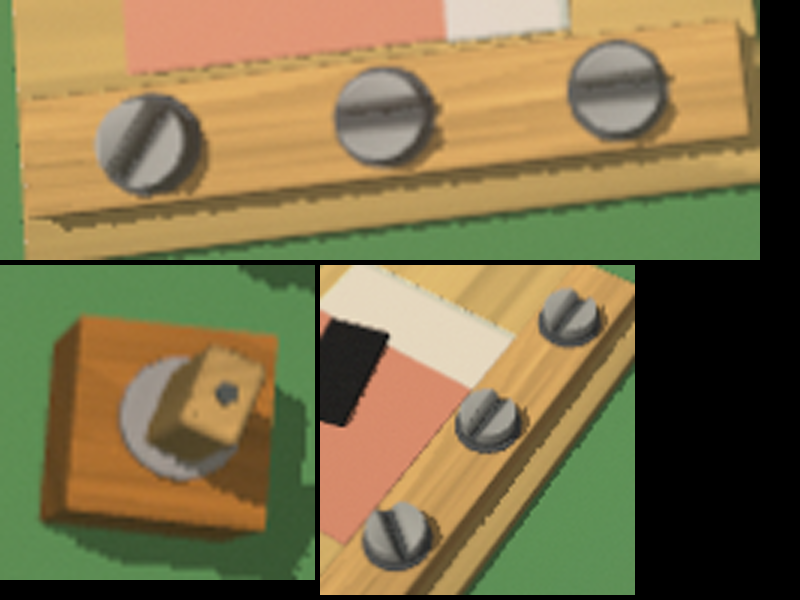

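View pics/z2.png

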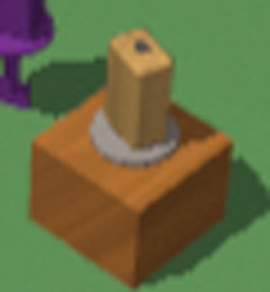

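```bash
cat > h.py <<'E'
import cv2,numpy as np
from bench import ctrl, optics, ticket
def cast(n,px,z):
    c=optics.calibration(n);P=np.array(c["pose"])
    u=cv2.undistortPoints(np.array(px,float).reshape(-1,1,2),np.array(c["K"]),np.array(c["distortion"])).reshape(-1,2)
    d=np.c_[u,np.ones(len(u))]@P[:3,:3].T
    return P[:3,3]+d*((z-P[2,3])/d[:,2])[:,None]
def proj(n,X):
    c=optics.calibration(n);P=np.linalg.inv(np.array(c["pose"]))
    r=cv2.Rodrigues(P[:3,:3])[0]
    return cv2.projectPoints(np.array(X,float).reshape(-1,1,3),r,P[:3,3],np.array(c["K"]),np.array(c["distortion"]))[0].reshape(-1,2)
def rectify(n,cx,cy,z,half=0.05,ppm=6000):
    # orthographic picture of plane z: up=+x, left=+y
    im=optics_im[n]; N=int(2*half*ppm)
    i,j=np.mgrid[0:N,0:N]
    X=np.stack([cx+half-(i+.5)/ppm,cy+half-(j+.5)/ppm,np.full(i.shape,z)],-1).reshape(-1,3)
    m=proj(n,X).astype(np.float32).reshape(N,N,2)
    return cv2.remap(im,m[...,0],m[...,1],cv2.INTER_CUBIC)
optics_im={}
E
python3 - <<'E'
from h import *
for n in("top","side"): optics_im[n]=cv2.imread(f"pics/{n}0.png")
seeds={"top":[(186,236),(246,229),(304,222),(411,194)],"side":[(265,310),(296,271),(323,237),(354,172)]}
for n in("top","side"):
    hsv=cv2.cvtColor(optics_im[n],cv2.COLOR_BGR2HSV)
    m=((hsv[...,1]<60)&(hsv[...,2]>50)).astype(np.uint8)
    k,l,st,ce=cv2.connectedComponentsWithStats(m)
    for (x,y) in seeds[n]:
        w=[i for i in range(1,k) if abs(ce[i][0]-x)<14 and abs(ce[i][1]-y)<14 and st[i][4]>20]
        mm=np.isin(l,w).astype(np.uint8)
        pts=np.argwhere(mm)[:,::-1]
        c,ax,a=cv2.fitEllipse(cv2.convexHull(pts.astype(np.float32)))
        z=0.067 if (x,y)==seeds[n][3] else .049
        print(n,np.round(c,1),np.round(ax,1),len(pts),np.round(cast(n,[c],z)[0],4))
E
```

```text
top [186.5 235.6] [24.1 25.7] 478 [0.4704 0.1729 0.049 ]
top [245.5 228.6] [23.7 24.5] 463 [0.4802 0.0652 0.049 ]
top [303.9 222.1] [23.9 24.2] 461 [ 0.4893 -0.0421  0.049 ]
top [419.6 193.9] [25.4 26.9] 210 [ 0.5336 -0.253   0.067 ]
side [265.2 310.2] [21.9 22.7] 370 [0.4662 0.1823 0.049 ]
side [295.4 271.9] [20.3 21.4] 327 [0.476  0.0746 0.049 ]
side [322.6 237.3] [18.9 20.1] 287 [ 0.486  -0.0345  0.049 ]
side [359.4 169.2] [13.4 18.8] 96 [ 0.5337 -0.2522  0.067 ]
```

```bash
python3 - <<'E'
from h import *
for n in("top","side"): optics_im[n]=cv2.imread(f"pics/{n}0.png")
def grid(im,half):
    N=im.shape[0]
    for k in range(-4,5):
        p=int(N/2+k*0.01*N/(2*half)); 
        if 0<=p<N:
            cv2.line(im,(p,0),(p,N),(0,255,255) if k==0 else (255,255,0),1); cv2.line(im,(0,p),(N,p),(0,255,255) if k==0 else (255,255,0),1)
    return im
A=[grid(rectify(n,.470,.175,.049,.033,6000),.033) for n in("top","side")]
B=[grid(rectify(n,.534,-.253,.127,.033,6000),.033) for n in("top","side")]
o=np.vstack([np.hstack(A),np.hstack(B)]);o=cv2.resize(o,None,fx=.75,fy=.75,interpolation=cv2.INTER_AREA);print(o.shape)
cv2.imwrite("pics/r1.png",o)
E
```

```text
(594, 594, 3)
```

View pics/r1.png

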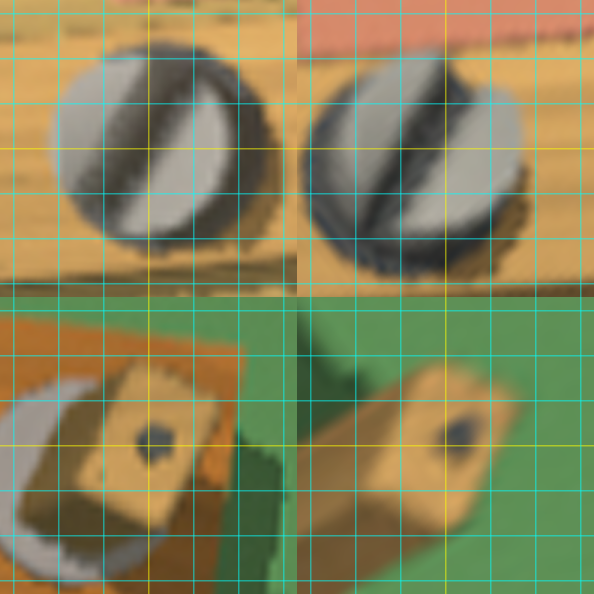

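```bash
python3 - <<'E'
from h import *
for n in("top","side"): optics_im[n]=cv2.imread(f"pics/{n}0.png")
H=.033;ppm=6000;N=int(2*H*ppm)
def w(c,cx,cy): return np.array([cx+H-(c[1]+.5)/ppm, cy+H-(c[0]+.5)/ppm])
out=[]
for n in("top","side"):
  for (cx,cy) in [(.4714,.177),(.481,.068),(.490,-.041)]:
    R=rectify(n,cx,cy,.049,H,ppm);hsv=cv2.cvtColor(R,cv2.COLOR_BGR2HSV)
    m=((hsv[...,1]<50)&(hsv[...,2]>125)).astype(np.uint8)
    k,l,st,ce=cv2.connectedComponentsWithStats(m)
    big=[i for i in range(1,k) if st[i][4]>1500]
    pts=np.argwhere(np.isin(l,big))[:,::-1].astype(np.float32)
    c,r=cv2.minEnclosingCircle(pts); e=cv2.fitEllipse(cv2.convexHull(pts))
    print(n,w(c,cx,cy).round(4),"r",round(r/ppm,4),"ell",w(e[0],cx,cy).round(4),np.round(np.array(e[1])/ppm,4),[st[i][4] for i in big])
    # slot: straight inner edges of halves: use segment between centroids normal
    if len(big)>=2:
      big=sorted(big,key=lambda i:-st[i][4])[:2]
      a,b=[ce[i] for i in big]; d=a-b; print("  slot normal-> axis deg", np.degrees(np.arctan2(d[0],d[1]))%180)  # axis perpendicular
  R=rectify(n,.534,-.253,.127,H,ppm);hsv=cv2.cvtColor(R,cv2.COLOR_BGR2HSV)
  m=((hsv[...,2]>170)&(hsv[...,0]<25)&(hsv[...,1]>60)).astype(np.uint8)
  k,l,st,ce=cv2.connectedComponentsWithStats(m); i=1+np.argmax(st[1:,4])
  r=cv2.minAreaRect(np.argwhere(l==i)[:,::-1].astype(np.float32)); bp=cv2.boxPoints(r)
  e=max([bp[1]-bp[0],bp[2]-bp[1]],key=np.linalg.norm)
  print(n,"handle",w(r[0],.534,-.253).round(4),np.array(r[1])/ppm,"axis deg from +x", np.degrees(np.arctan2(-e[0],-e[1]))%180)
# stand top view
H2=.06
R=rectify("top",.534,-.253,.062,H2,5000);cv2.imwrite("pics/st.png",R)
R=rectify("side",.534,-.253,.062,H2,5000);cv2.imwrite("pics/st2.png",np.hstack([cv2.resize(cv2.imread("pics/st.png"),(400,400)),cv2.resize(R,(400,400))]))
E
```

```text
top [0.4713 0.1771] r 0.0205 ell [0.4712 0.1768] [0.0389 0.0405] [np.int32(11283), np.int32(14380)]
  slot normal-> axis deg 57.55375884088259
top [0.4813 0.0683] r 0.021 ell [0.4808 0.0679] [0.0391 0.0415] [np.int32(13544), np.int32(15322)]
  slot normal-> axis deg 3.963425151636657
top [ 0.4999 -0.0321] r 0.0333 ell [ 0.4983 -0.0334] [0.0431 0.0646] [np.int32(1993), np.int32(14200), np.int32(14741)]
  slot normal-> axis deg 5.414278132008831
top handle [ 0.5344 -0.253 ] [0.0207209  0.03041052] axis deg from +x 153.43495
side [0.4712 0.1783] r 0.0206 ell [0.4714 0.1784] [0.0393 0.0405] [np.int32(11268), np.int32(16524)]
  slot normal-> axis deg 59.12295918990937
side [0.4918 0.0599] r 0.0332 ell [0.4896 0.0604] [0.0433 0.065 ] [np.int32(7910), np.int32(12222), np.int32(12397)]
  slot normal-> axis deg 5.9690585300703205
side [ 0.4905 -0.0405] r 0.0204 ell [ 0.4907 -0.0407] [0.0391 0.0406] [np.int32(12193), np.int32(12620)]
  slot normal-> axis deg 6.940682491575813
side handle [ 0.5342 -0.2518] [0.02232747 0.03140027] axis deg from +x 154.23067
```

View pics/st2.png

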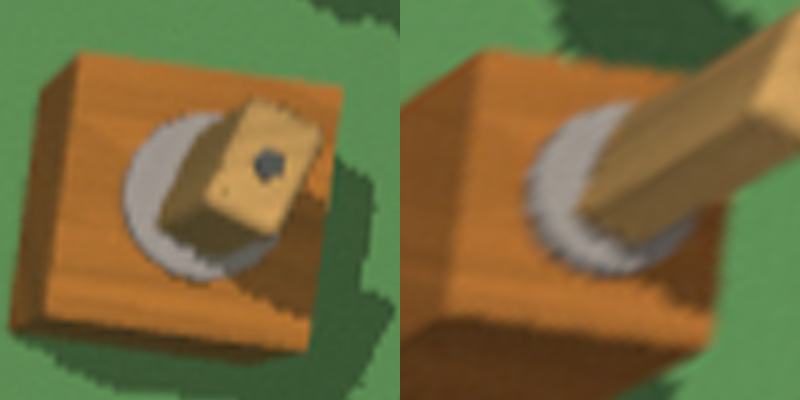

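Measured positions:
- **Loose screw:** the +y end one, at (0.4713, 0.1776). Its slot lies about 53° from the strip.
- **Driver:** (0.534, -0.2525), long axis at about 154°.
- **Stand:** (0.5334, -0.2516).

Next I approach above the driver.

Emit:
play_rows:
  motion:
    - [0,2,-1,-1,0]
    - [0,4,-2.2,-1,0]
    - [0,4,-2.2,-1,0]
    - [0,4,-2.2,0,0]
    - [0,4,-2.2,0,0]
    - [0,4,-2.2,0,0]
    - [0,4,-2.2,0,0]
    - [0,4,-2.2,0,0]
    - [0,4,-2.2,0,0]
    - [0,3.5,-1.8,0,0]
    - [0,2,-1.3,0,0]
    - [0,0,0,0,0]
  force: 50

```text
time: 1.6
position: [0.5261, -0.2575, 0.2612]
tool_rot: [-3.086, -0.586, -0.002]
ft_force: [0.1, -0.6, -0.9]
grip_width: 1.002
```

Emit:
play_rows:
  motion:
    - [0,0,0,0,-0.178]
    - [0,0,0,0,-0.178]
    - [0,0,0,0,-0.178]
    - [0,0,0,0,-0.178]
    - [0,0,0,0,-0.178]
    - [0,0,0,0,-0.178]
    - [0,0,0,0,-0.178]
    - [0,0,0,0,-0.178]
    - [0,0,0,0,-0.178]
    - [0,0,0,0,-0.178]
    - [0,0,0,0,-0.178]
    - [0,0,0,0,-0.178]
    - [0,0,0,0,-0.178]
    - [0,0,0,0,0]
    - [0,0,0,0,0]

```text
time: 3.48
position: [0.524, -0.2621, 0.2607]
tool_rot: [-0.72, -3.058, 0.001]
ft_force: [0.2, 0.3, 0.6]
grip_width: 1.002
```

```bash
cat >> h.py <<'E'
from scipy.spatial.transform import Rotation as Ro
def st(tx=None,ty=None,tz=None,yaw=None):
    s=ctrl.get_state();p=np.array(s["position"]);R=Ro.from_rotvec(s["tool_rot"]).as_matrix()
    y=np.degrees(np.arctan2(R[1,0],R[0,0]))
    print("t",round(s["time"],2),"p",p.round(4),"yaw",round(y,2),"tilt",R[:,2].round(4),"F",np.round(s["ft_force"],2),"M",np.round(s["torque"],3),"w",round(s["grip_width"],3),"q",np.round(s["joint_positions"],2))
    if tx is not None:
        d=np.array([tx,ty,p[2] if tz is None else tz])-p
        print("shift cm in tool",(R.T@d*100).round(2))
    if yaw is not None: print("spin",np.round(np.radians((y-yaw+180)%360-180),4))
E
python3 -c "
from h import *
st(.5343,-.2525,.088,154)"
```

```text
t 3.48 p [ 0.524  -0.2621  0.2607] yaw 153.49 tilt [-2.e-04 -6.e-04 -1.e+00] F [0.17 0.25 0.62] M [ 0.055 -0.117  0.068] w 1.002 q [ 0.92  0.22 -0.58  1.56  0.12  1.41  1.44]
shift cm in tool [-0.49  1.33 17.27]
spin -0.009
```

Emit:
play_rows:
  motion:
    - [0,-0.5,1.3,2,-0.009]
    - [0,0,0,3,0]
    - [0,0,0,3,0]
    - [0,0,0,2.2,0]
    - [0,0,0,0,0]
    - [0,0,0,0,0]

```text
time: 4.22
position: [0.5354, -0.2515, 0.1588]
tool_rot: [0.7, 3.062, 0.0]
ft_force: [0.2, -0.2, 0.7]
grip_width: 1.001
```

```bash
python3 -c "
from h import *
st(.5343,-.2525,.088,154)
a=optics.get_image('top')[:,:,::-1];b=optics.get_image('side')[:,:,::-1]
cv2.imwrite('pics/p1.png',np.hstack([cv2.resize(a[100:300,330:530],(400,400)),cv2.resize(b[80:230,290:440],(400,400))]))
st(.5343,-.2525,.088,154)"
```

```text
t 4.22 p [ 0.5354 -0.2515  0.1588] yaw 154.26 tilt [ 6.e-04  1.e-04 -1.e+00] F [ 0.16 -0.21  0.66] M [ 0.097 -0.185 -0.03 ] w 1.001 q [ 0.89  0.29 -0.58  1.68  0.17  1.22  1.39]
shift cm in tool [ 0.06 -0.14  7.08]
spin 0.0045
t 4.33 p [ 0.5356 -0.252   0.1596] yaw 154.24 tilt [ 1.7e-03 -8.0e-04 -1.0e+00] F [ 0.49  0.76 -0.54] M [ 0.02  -0.117  0.008] w 1.0 q [ 0.89  0.29 -0.58  1.68  0.17  1.22  1.39]
shift cm in tool [ 0.11 -0.1   7.16]
spin 0.0042
```

View pics/p1.png

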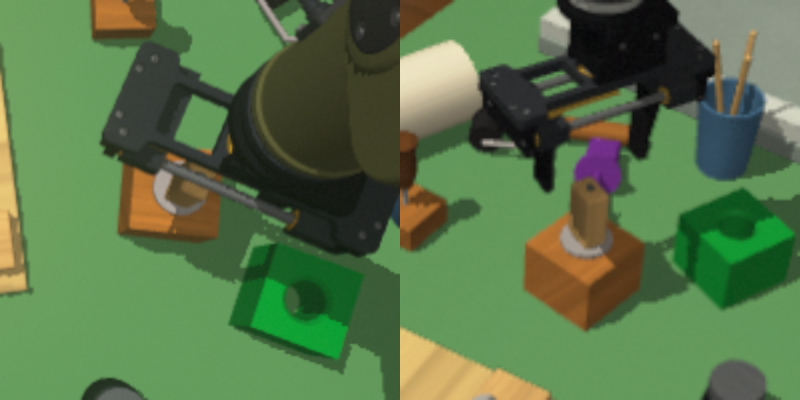

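Both views show the open jaws above the driver, with the purple look-alike and green block clear of the descent. Going down to grip.

Emit:
play_rows:
  motion:
    - [0,0.05,-0.1,2,0.004]
    - [0,0,0,2,0]
    - [0,0,0,2,0]
    - [0,0,0,1.1,0]
    - [0,0,0,0,0]
    - [0.5,0,0,0,0]
    - [0.7,0,0,0,0]
    - [1,0,0,0,0]
    - [1,0,0,0,0]
    - [1,0,0,0,0]
    - [1,0,0,0,0]
  force: 50

```text
time: 5.7
position: [0.5339, -0.2528, 0.0875]
tool_rot: [0.707, 3.061, -0.0]
ft_force: [0.2, 0.3, 0.2]
grip_width: 0.402
```

```bash
python3 -c "
from h import *
st(.5343,-.2525,.088,154)"
```

```text
t 5.7 p [ 0.5339 -0.2528  0.0875] yaw 154.0 tilt [-0.e+00 -1.e-04 -1.e+00] F [0.16 0.31 0.16] M [ 0.088 -0.131 -0.018] w 0.402 q [ 0.87  0.36 -0.56  1.75  0.22  1.09  1.35]
shift cm in tool [-0.03  0.04 -0.05]
spin -0.0
```

Emit:
play_rows:
  motion:
    - [1,0,0,0,0]
    - [1,0,0,0,0]
    - [1,0,0,0,0]

```text
time: 6.08
position: [0.5339, -0.2527, 0.0875]
tool_rot: [-0.707, -3.061, 0.0]
ft_force: [-0.3, 0.6, 0.3]
grip_width: 0.274
```

```bash
python3 -c "
from h import *
st(.5343,-.2525,.088,154)"
```

```text
t 6.08 p [ 0.5339 -0.2527  0.0875] yaw 154.0 tilt [-0. -0. -1.] F [-0.25  0.59  0.25] M [ 0.09  -0.118 -0.035] w 0.274 q [ 0.87  0.36 -0.56  1.75  0.22  1.09  1.35]
shift cm in tool [-0.03  0.04 -0.05]
spin 0.0001
```

Width 23.8 mm, so it holds the 24 mm flats. Lifting.

Emit:
play_rows:
  motion:
    - [1,0,0,-0.5,0]
    - [1,0,0,-1.5,0]
    - [1,0,0,-2.5,0]
    - [1,0,0,-2.5,0]
    - [1,0,0,-2,0]
    - [1,0,0,-1,0]
    - [1,0,0,0,0]
    - [1,0,0,0,0]

```text
time: 7.08
position: [0.5333, -0.2526, 0.1866]
tool_rot: [-0.706, -3.059, -0.001]
ft_force: [-0.5, 0.7, -1.1]
grip_width: 0.273
```

```bash
python3 -c "
from h import *
st(.4713,.1776,.188,148)
a=optics.get_image('top')[:,:,::-1];b=optics.get_image('side')[:,:,::-1]
cv2.imwrite('pics/p2.png',np.hstack([cv2.resize(a[100:300,330:530],(400,400)),cv2.resize(b[80:230,290:440],(400,400))]))"
```

```text
t 7.08 p [ 0.5333 -0.2526  0.1866] yaw 154.0 tilt [-1.5e-03  7.0e-04 -1.0e+00] F [-0.49  0.7  -1.13] M [ 0.06  -0.177 -0.011] w 0.273 q [ 0.89  0.27 -0.58  1.65  0.15  1.27  1.4 ]
shift cm in tool [24.43 35.95 -0.11]
spin 0.1047
```

View pics/p2.png

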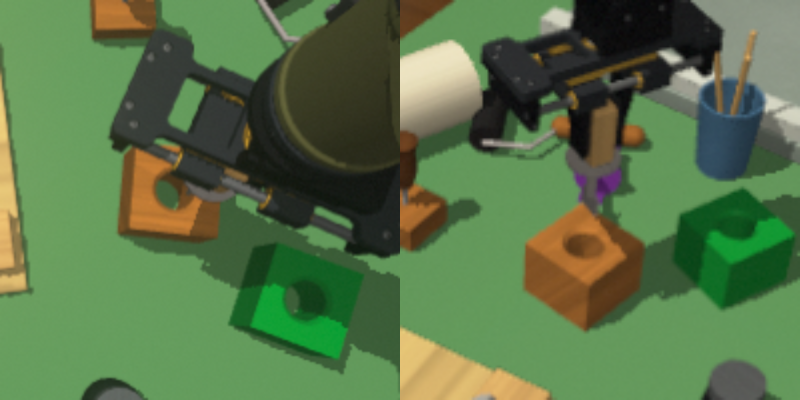

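The driver hangs straight in the gripper and the stand hole is visible and empty. Carrying it to the screw.

Emit:
play_rows:
  motion:
    - [1,1,1.5,0,0]
    - [1,2,3,0,0]
    - [1,2.1,3.1,0,0]
    - [1,2.1,3.1,0,0]
    - [1,2.1,3.1,0,0]
    - [1,2.1,3.1,0,0]
    - [1,2.1,3.1,0,0]
    - [1,2.1,3.1,0,0]
    - [1,2.1,3.1,0,0]
    - [1,2.1,3.1,0,0]
    - [1,2,3,0,0]
    - [1,2,3,0,0]
    - [1,0.7,0.6,0,0.1]
    - [1,0,0,0,0]
    - [1,0,0,0,0]
    - [1,0,0,0,0]

```text
time: 9.18
position: [0.4711, 0.1765, 0.1874]
tool_rot: [0.86, 3.022, -0.001]
ft_force: [1.1, 0.7, -1.8]
grip_width: 0.273
```

```bash
python3 -c "
from h import *
st(.4713,.1776,.148,148)
cv2.imwrite('pics/t3.png',optics.get_image('top')[:,:,::-1]);cv2.imwrite('pics/s3.png',optics.get_image('side')[:,:,::-1])
st(.4713,.1776,.148,148)"
```

```text
t 9.18 p [0.4711 0.1765 0.1874] yaw 148.24 tilt [-1.e-04 -5.e-04 -1.e+00] F [ 1.13  0.68 -1.82] M [ 0.039 -0.172 -0.005] w 0.273 q [ 0.47  0.1  -0.92  1.84  0.08  1.24  0.54]
shift cm in tool [0.05 0.1  3.94]
spin 0.0042
t 9.28 p [0.4712 0.1766 0.1875] yaw 148.22 tilt [-1.e-04 -2.e-04 -1.e+00] F [-0.7  -0.96 -1.6 ] M [ 0.064 -0.111  0.009] w 0.272 q [ 0.47  0.1  -0.92  1.84  0.08  1.24  0.54]
shift cm in tool [0.04 0.09 3.95]
spin 0.0039
```

View pics/s3.png

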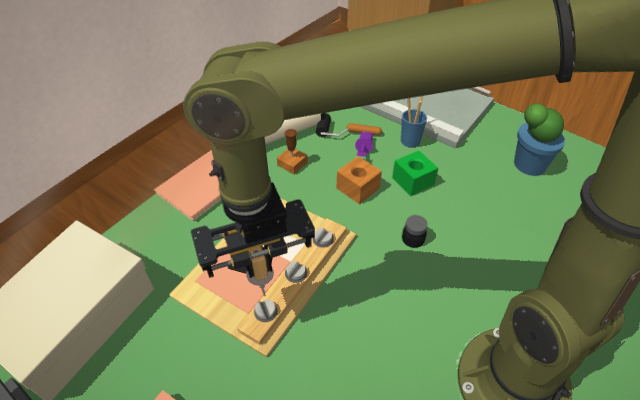

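View pics/t3.png

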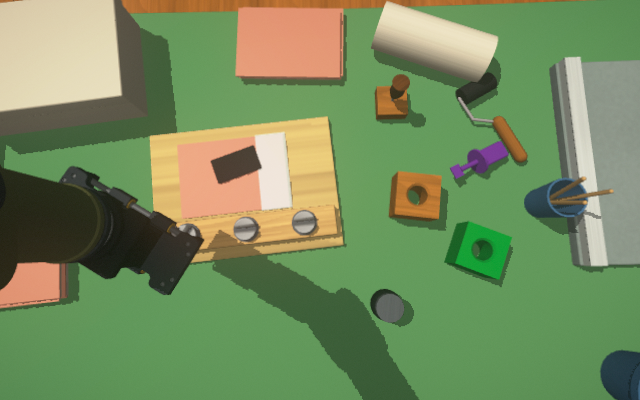

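The side view shows the blade above the askew screw at about (265,300). The purple look-alike now lies on its side at about (480,160) in the top view. My tool stayed above 0.15 m there with no contact force, so it toppled by itself. Next I check the blade.

```bash
python3 - <<'E'
from h import *
optics_im["side"]=cv2.imread("pics/s3.png")
im=optics_im["side"].copy()
ax=np.array([np.cos(np.radians(148.2)),np.sin(np.radians(148.2)),0])
c=np.array([.4712,.1766,.104])
print(proj("side",[c,c+.012*ax,c-.012*ax,[.4713,.1776,.049]]).round(1))
z=cv2.resize(im[230:335,215:320],None,fx=5.5,fy=5.5,interpolation=cv2.INTER_CUBIC)
for p in proj("side",[c,c+.012*ax,c-.012*ax,[.4713,.1776,.049]]): 
    q=((p-[215,230]+.5)*5.5).astype(int); cv2.circle(z,tuple(int(v) for v in q),3,(0,0,255),-1)
cv2.imwrite("pics/z3.png",z)
# stand hole in both views
for n,f in(("top","t3"),("side","s3")):
    optics_im[n]=cv2.imread(f"pics/{f}.png")
    
A=[rectify(n,.534,-.252,.062,.05,4000) for n in("top","side")]
for a in A: cv2.line(a,(200,0),(200,400),(255,255,0),1);cv2.line(a,(0,200),(400,200),(255,255,0),1)
cv2.imwrite("pics/z4.png",np.hstack(A))
E
```

```text
[[262.6 292.1]
 [264.4 297.2]
 [260.8 287.1]
 [264.8 307.2]]
```

View pics/z3.png

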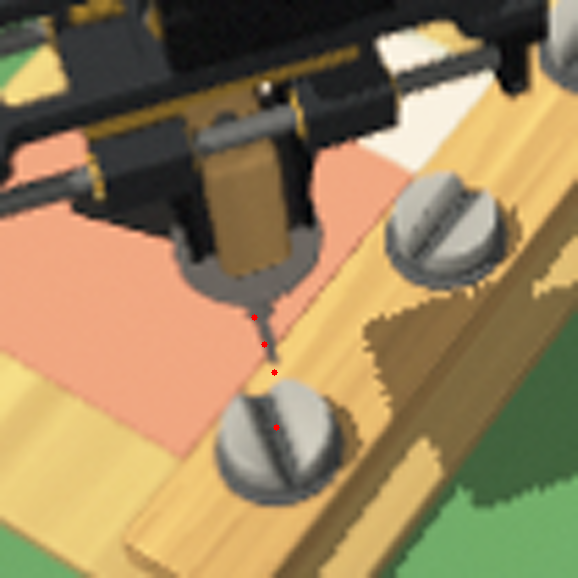

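View pics/z4.png

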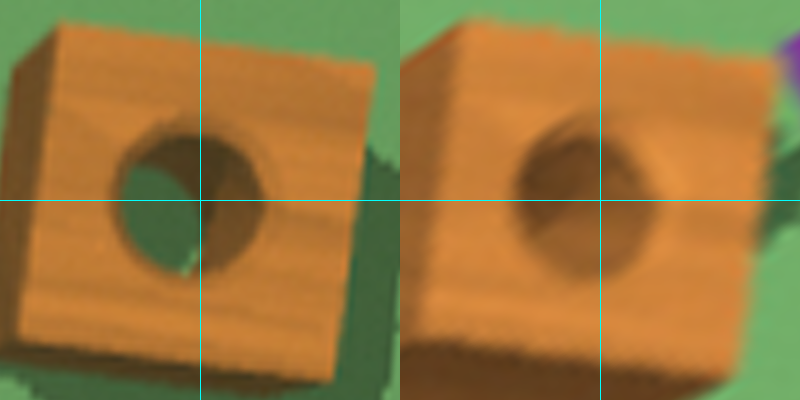

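The blade points along the slot and sits laterally over it within about 1 mm. The stand centre re-measures as (0.5335, -0.2512). Descending in stages.

Emit:
play_rows:
  motion:
    - [1,0.05,0.07,1,0]
    - [1,0,0,1.5,0]
    - [1,0,0,1.5,0]
    - [1,0,0,1,0]
    - [1,0,0,0,0]
    - [1,0,0,0,0]

```text
time: 10.02
position: [0.4712, 0.1784, 0.1378]
tool_rot: [0.859, 3.022, 0.001]
ft_force: [0.4, -0.9, -0.0]
grip_width: 0.275
```

```bash
python3 - <<'E'
from h import *
st(.4713,.1774,.1235,148.2)
im=optics.get_image('side')[:,:,::-1]
cv2.imwrite('pics/s4.png',im)
cv2.imwrite("pics/z5.png",cv2.resize(im[230:335,215:320],None,fx=5.5,fy=5.5,interpolation=cv2.INTER_CUBIC))
E
```

```text
t 10.03 p [0.4712 0.1784 0.1378] yaw 148.28 tilt [ 4.e-04  3.e-04 -1.e+00] F [ 0.35 -0.89 -0.02] M [ 0.154 -0.117 -0.   ] w 0.275 q [ 0.44  0.16 -0.92  1.9   0.14  1.15  0.49]
shift cm in tool [-0.06 -0.08  1.43]
spin 0.0014
```

View pics/z5.png

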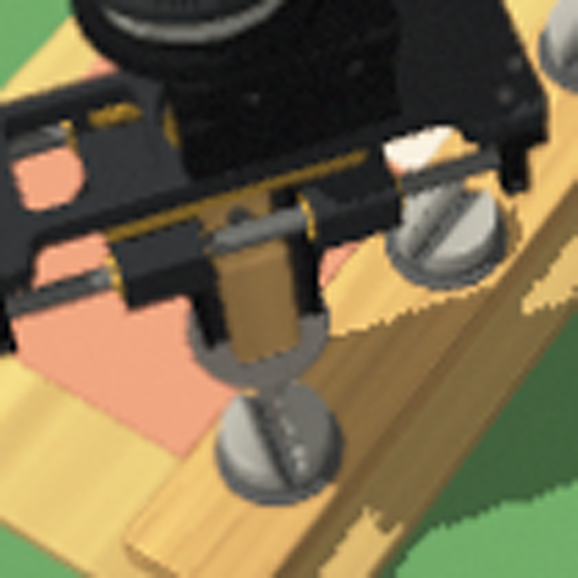

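```bash
python3 - <<'E'
from h import *
im=cv2.imread('pics/s4.png')
c=im[290:325,245:285]
o=cv2.resize(c,None,fx=15,fy=15,interpolation=cv2.INTER_NEAREST)
o=cv2.convertScaleAbs(o,alpha=1.5)
ax=np.array([np.cos(np.radians(148.2)),np.sin(np.radians(148.2)),0])
for c0,col in((np.array([.4712,.178,.0543]),(0,0,255)),(np.array([.4713,.1776,.049]),(0,255,0))):
  for p in proj("side",[c0,c0+.012*ax,c0-.012*ax]):
    q=((p-[245,290]+.5)*15).astype(int); cv2.circle(o,tuple(int(v) for v in q),5,col,-1)
cv2.imwrite("pics/z6.png",o)
E
```

```text
(no output)
```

View pics/z6.png

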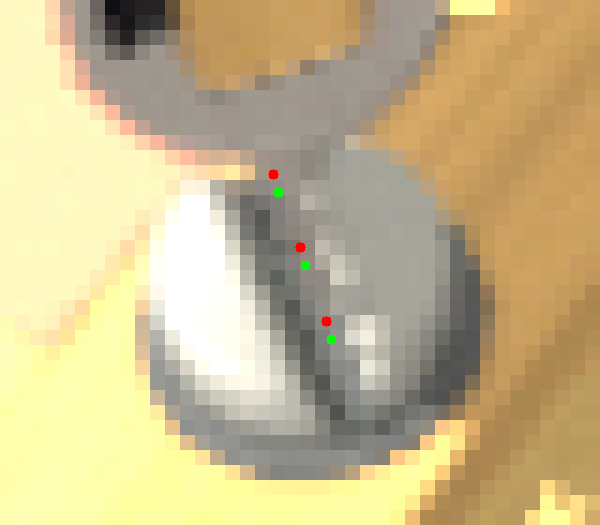

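Emit:
play_rows:
  motion:
    - [1,0,-0.05,0.4,0]
    - [1,0,0,0.3,0]
    - [1,0,0,0.2,0]
    - [1,0,0,0.2,0]
    - [1,0,0,0,0]
    - [1,0,0,0,0]

```text
time: 10.82
position: [0.4707, 0.1778, 0.1265]
tool_rot: [0.859, 3.022, -0.0]
ft_force: [-0.1, 0.3, -0.9]
grip_width: 0.273
```

```bash
python3 - <<'E'
from h import *
st(.4713,.1774,.1235,148.2)
E
```

```text
t 10.82 p [0.4707 0.1778 0.1265] yaw 148.27 tilt [ 0. -0. -1.] F [-0.1   0.25 -0.86] M [ 0.115 -0.112 -0.038] w 0.273 q [ 0.44  0.18 -0.91  1.91  0.15  1.12  0.48]
shift cm in tool [-0.07 -0.    0.3 ]
spin 0.0012
```

No contact, so the blade is about 6 mm into the slot by calculation. I'll probe down 1 mm at a time to find the floor.

Emit:
play_rows:
  motion:
    - [1,-0.05,0,0.1,0]
    - [1,0,0,0.1,0]
    - [1,0,0,0.1,0]
    - [1,0,0,0,0]

```text
time: 11.32
position: [0.4711, 0.1775, 0.1234]
tool_rot: [-0.859, -3.022, 0.0]
ft_force: [0.1, -0.1, -1.2]
grip_width: 0.269
```

Emit:
play_rows:
  motion:
    - [1,0,0,0.1,0]
    - [1,0,0,0,0]

```text
time: 11.58
position: [0.4711, 0.1774, 0.1224]
tool_rot: [-0.859, -3.022, 0.0]
ft_force: [0.3, 0.4, -1.5]
grip_width: 0.27
```

Emit:
play_rows:
  motion:
    - [1,0,0,0.1,0]
    - [1,0,0,0,0]

```text
time: 11.82
position: [0.4712, 0.1775, 0.1215]
tool_rot: [0.859, 3.022, -0.0]
ft_force: [-0.0, 0.7, -0.8]
grip_width: 0.275
```

Emit:
play_rows:
  motion:
    - [1,0,0,0.1,0]
    - [1,0,0,0,0]

```text
time: 12.08
position: [0.4712, 0.1776, 0.1214]
tool_rot: [0.859, 3.022, -0.001]
ft_force: [-2.3, -0.9, 6.8]
grip_width: 0.274
```

Emit:
play_rows:
  motion:
    - [1,0,0,0.1,0]
    - [1,0,0,0,0]

```text
time: 12.32
position: [0.4714, 0.1776, 0.1213]
tool_rot: [0.859, 3.021, -0.002]
ft_force: [-4.7, -1.4, 12.2]
grip_width: 0.269
```

Floor contact came at TCP z 0.1214, which agrees with the computed edge height. I back off about 1.5 mm and turn clockwise.

Emit:
play_rows:
  motion:
    - [1,0,0,-0.2,0]
    - [1,0,0,-0.12,0]
    - [1,0,0,0,0]
    - [1,0,0,0,0.06]
    - [1,0,0,0,0.06]
    - [1,0,0,0,0.06]
    - [1,0,0,0,0.06]
    - [1,0,0,0,0.06]
    - [1,0,0,0,0]

```text
time: 13.45
position: [0.472, 0.1786, 0.1228]
tool_rot: [1.299, 2.859, 0.005]
ft_force: [3.0, 2.1, -4.2]
grip_width: 0.274
```

```bash
python3 - <<'E'
from h import *
st(.4713,.1775,.123,83.5)
im=optics.get_image('side')[:,:,::-1]
cv2.imwrite("pics/z7.png",cv2.resize(im[250:335,215:320],None,fx=6,fy=6,interpolation=cv2.INTER_CUBIC))
E
```

```text
t 13.45 p [0.472  0.1786 0.1228] yaw 131.15 tilt [ 0.0022  0.0022 -1.    ] F [ 3.01  2.07 -4.24] M [ 0.848 -1.014  0.052] w 0.274 q [ 0.4   0.18 -0.87  1.92  0.15  1.11  0.19]
shift cm in tool [-0.03 -0.13 -0.02]
spin 0.8316
```

View pics/z7.png

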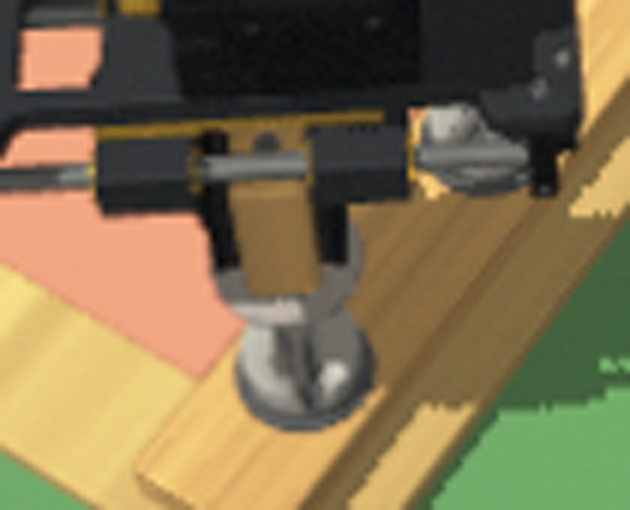

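The slot has begun turning with the blade in it. Continuing.

Emit:
play_rows:
  motion:
    - [1,0,-0.06,0.03,0.06]
    - [1,0,0,0,0.06]
    - [1,0,0,0,0.06]
    - [1,0,0,0,0.06]
    - [1,0,0,0,0.06]
    - [1,0,0,0,0.06]
    - [1,0,0,0,0]

```text
time: 14.38
position: [0.4717, 0.1783, 0.1228]
tool_rot: [1.79, 2.581, 0.005]
ft_force: [2.8, 3.5, -3.9]
grip_width: 0.274
```

```bash
python3 - <<'E'
from h import *
st(.4713,.1775,.123,83.5)
E
```

```text
t 14.38 p [0.4717 0.1783 0.1228] yaw 110.51 tilt [ 0.0024  0.0022 -1.    ] F [ 2.79  3.55 -3.88] M [ 1.139 -1.179  0.067] w 0.274 q [ 0.37  0.17 -0.83  1.92  0.14  1.11 -0.16]
shift cm in tool [-0.06 -0.06 -0.02]
spin 0.4715
```

Emit:
play_rows:
  motion:
    - [1,0,-0.04,0,0.06]
    - [1,0,0,0,0.06]
    - [1,0,0,0,0.06]
    - [1,0,0,0,0.06]
    - [1,0,0,0,0.06]
    - [1,0,0,0,0]

```text
time: 15.12
position: [0.4717, 0.1782, 0.1229]
tool_rot: [2.155, 2.284, 0.006]
ft_force: [4.1, 3.9, -3.6]
grip_width: 0.271
```

```bash
python3 - <<'E'
from h import *
st(.4713,.1775,.123,83.5)
im=optics.get_image('side')[:,:,::-1]
cv2.imwrite("pics/z8.png",cv2.resize(im[250:335,215:320],None,fx=6,fy=6,interpolation=cv2.INTER_CUBIC))
E
```

```text
t 15.12 p [0.4717 0.1782 0.1229] yaw 93.33 tilt [ 0.0033  0.0023 -1.    ] F [ 4.06  3.93 -3.58] M [ 1.093 -1.38   0.037] w 0.271 q [ 0.34  0.16 -0.8   1.92  0.13  1.11 -0.46]
shift cm in tool [-0.06 -0.04 -0.01]
spin 0.1715
```

View pics/z8.png

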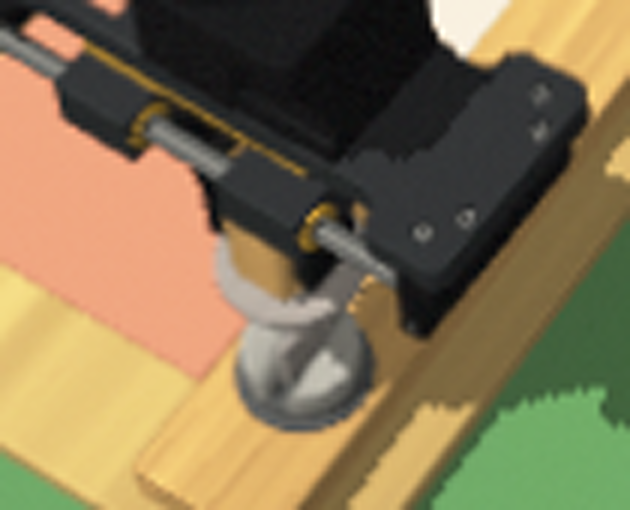

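The slot follows, and is now about 11° short of the strip line because of the play. Next I turn to the stop, watching Mz.

Emit:
play_rows:
  motion:
    - [1,0,0,0,0.05]
    - [1,0,0,0,0.05]
    - [1,0,0,0,0.05]
    - [1,0,0,0,0]

```text
time: 15.68
position: [0.472, 0.1779, 0.1231]
tool_rot: [2.321, 2.116, 0.007]
ft_force: [4.4, 3.0, -1.9]
grip_width: 0.272
```

```bash
python3 - <<'E'
from h import *
st(.4713,.1775,.123,83.5)
E
```

```text
t 15.68 p [0.472  0.1779 0.1231] yaw 84.72 tilt [ 0.0038  0.0021 -1.    ] F [ 4.43  2.98 -1.93] M [ 1.032 -1.412  0.088] w 0.272 q [ 0.32  0.16 -0.79  1.92  0.12  1.11 -0.6 ]
shift cm in tool [-0.05 -0.06  0.01]
spin 0.0213
```

Emit:
play_rows:
  motion:
    - [1,0,0,0,0.05]
    - [1,0,0,0,0]

```text
time: 15.92
position: [0.4722, 0.1778, 0.1232]
tool_rot: [2.372, 2.057, 0.007]
ft_force: [5.7, 2.3, -3.2]
grip_width: 0.274
```

```bash
python3 - <<'E'
from h import *
st(.4713,.1775,.123,83.5)
E
```

```text
t 15.93 p [0.4722 0.1778 0.1232] yaw 81.86 tilt [ 0.0044  0.0019 -1.    ] F [ 5.65  2.34 -3.15] M [ 0.849 -1.63   0.023] w 0.274 q [ 0.32  0.16 -0.78  1.92  0.12  1.11 -0.65]
shift cm in tool [-0.04 -0.09  0.02]
spin -0.0287
```

Emit:
play_rows:
  motion:
    - [1,0,0,0,0.05]
    - [1,0,0,0,0]

```text
time: 16.18
position: [0.4725, 0.1777, 0.1232]
tool_rot: [2.423, 1.997, 0.008]
ft_force: [5.5, 2.9, -3.0]
grip_width: 0.271
```

```bash
python3 - <<'E'
from h import *
st(.4713,.1775,.123,83.5)
im=optics.get_image('side')[:,:,::-1]
cv2.imwrite("pics/z9.png",cv2.resize(im[250:335,215:320],None,fx=6,fy=6,interpolation=cv2.INTER_CUBIC))
E
```

```text
t 16.18 p [0.4725 0.1777 0.1232] yaw 79.01 tilt [ 0.005   0.0019 -1.    ] F [ 5.54  2.86 -3.  ] M [ 0.999 -1.809  0.164] w 0.271 q [ 0.32  0.16 -0.78  1.92  0.12  1.11 -0.7 ]
shift cm in tool [-0.05 -0.11  0.01]
spin -0.0784
```

View pics/z9.png

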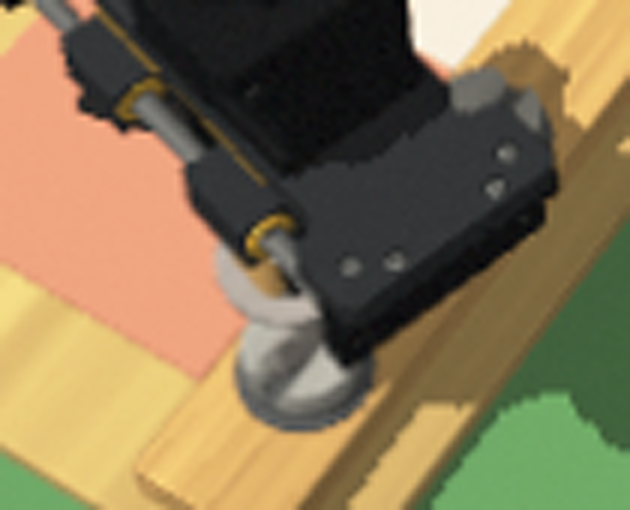

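Emit:
play_rows:
  motion:
    - [1,0,-0.05,0,0.05]
    - [1,0,0,0,0]
    - [1,0,0,0,0]

```text
time: 16.6
position: [0.4725, 0.1777, 0.1232]
tool_rot: [2.47, 1.937, 0.009]
ft_force: [7.3, 2.4, -5.0]
grip_width: 0.273
```

```bash
python3 - <<'E'
from h import *
st(.4713,.1775,.123,83.5)
E
```

```text
t 16.6 p [0.4725 0.1777 0.1232] yaw 76.21 tilt [ 0.0061  0.0017 -1.    ] F [ 7.28  2.41 -5.03] M [ 0.85  -2.235  0.386] w 0.273 q [ 0.31  0.15 -0.77  1.92  0.12  1.11 -0.75]
shift cm in tool [-0.05 -0.11  0.02]
spin -0.1273
```

Emit:
play_rows:
  motion:
    - [1,0,0,0,0.05]
    - [1,0,0,0,0]
    - [1,0,0,0,0]

```text
time: 16.98
position: [0.4726, 0.1777, 0.1232]
tool_rot: [2.517, 1.876, 0.009]
ft_force: [7.4, 2.6, -5.3]
grip_width: 0.276
```

```bash
python3 - <<'E'
from h import *
st(.4713,.1775,.123,83.5)
E
```

```text
t 16.98 p [0.4726 0.1777 0.1232] yaw 73.4 tilt [ 0.0064  0.0014 -1.    ] F [ 7.4   2.58 -5.32] M [ 0.821 -2.281  0.71 ] w 0.276 q [ 0.31  0.15 -0.77  1.92  0.12  1.11 -0.8 ]
shift cm in tool [-0.06 -0.11  0.02]
spin -0.1763
```

Mz climbed steadily from 0.16 to 0.39 to 0.71 N·m, so the screw is at its stop. I back off within the play to unload, then lift straight out.

Emit:
play_rows:
  motion:
    - [1,0,0,0,-0.08]
    - [1,0,0,0,-0.08]
    - [1,0,0,0,-0.08]
    - [1,0,0,0,-0.05]
    - [1,0,0,0,0]
    - [1,0,0,0,0]

```text
time: 17.73
position: [0.4707, 0.1774, 0.123]
tool_rot: [2.225, 2.217, 0.003]
ft_force: [4.0, 3.2, -0.8]
grip_width: 0.272
```

```bash
python3 - <<'E'
from h import *
st(.4713,.1775,.123,95)
E
```

```text
t 17.73 p [0.4707 0.1774 0.123 ] yaw 89.8 tilt [ 2.1e-03  8.0e-04 -1.0e+00] F [ 4.01  3.23 -0.82] M [ 0.776 -1.341  0.061] w 0.272 q [ 0.33  0.16 -0.8   1.92  0.13  1.11 -0.52]
shift cm in tool [ 0.01  0.06 -0.  ]
spin -0.0907
```

Emit:
play_rows:
  motion:
    - [1,0,0,-0.3,0]
    - [1,0,0,-0.5,0]
    - [1,0,0,-0.8,0]
    - [1,0,0,-1.5,0]
    - [1,0,0,-2,0]
    - [1,0,0,-1.5,0]
    - [1,0,0,0,0]
    - [1,0,0,0,0]

```text
time: 18.73
position: [0.4694, 0.1768, 0.188]
tool_rot: [-2.225, -2.218, 0.002]
ft_force: [-0.1, -0.3, -1.1]
grip_width: 0.272
```

```bash
python3 - <<'E'
from h import *
st(.5335,-.2512,.19,154)
im=optics.get_image('side')[:,:,::-1]
cv2.imwrite("pics/s10.png",im)
cv2.imwrite("pics/z10.png",cv2.resize(im[220:330,215:345],None,fx=5,fy=5,interpolation=cv2.INTER_CUBIC))
E
```

```text
t 18.73 p [0.4694 0.1768 0.188 ] yaw 89.82 tilt [-9.e-04 -6.e-04 -1.e+00] F [-0.12 -0.31 -1.14] M [-0.017 -0.058  0.04 ] w 0.272 q [ 0.36  0.08 -0.8   1.85  0.06  1.24 -0.46]
shift cm in tool [-42.78   6.54  -0.19]
spin -1.1201
```

View pics/z10.png

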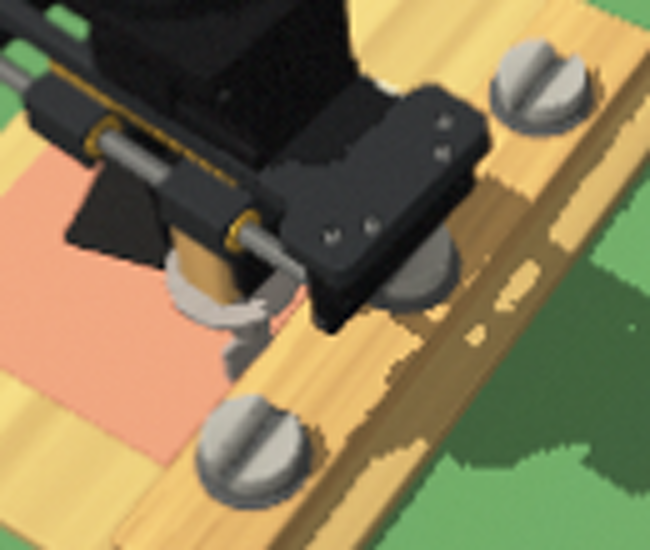

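The slot looks parallel to the others. Moving to the stand; I'll measure the slot from above once the view is clear.

Emit:
play_rows:
  motion:
    - [1,-2,0.2,0,0]
    - [1,-3.5,0.5,0,0]
    - [1,-3.5,0.5,0,0]
    - [1,-3.5,0.5,0,0]
    - [1,-3.5,0.6,0,0]
    - [1,-3.5,0.6,0,0]
    - [1,-3.5,0.6,0,0]
    - [1,-3.5,0.6,0,0]
    - [1,-3.5,0.6,0,0]
    - [1,-3.5,0.6,0,0]
    - [1,-3.5,0.6,0,0]
    - [1,-3.5,0.5,0,0]
    - [1,-2.3,0.2,0,0]
    - [1,0,0,0,0]
    - [1,0,0,0,0]
    - [1,0,0,0,0]

```text
time: 20.78
position: [0.5349, -0.2492, 0.1886]
tool_rot: [-2.222, -2.221, -0.001]
ft_force: [-0.5, -0.4, -1.6]
grip_width: 0.273
```

```bash
python3 - <<'E'
from h import *
st(.5335,-.2512,.0885)
for n in("top","side"):
    optics_im[n]=optics.get_image(n)[:,:,::-1].copy(); cv2.imwrite(f"pics/{n}11.png",optics_im[n])
A=[rectify(n,.4713,.1775,.049,.033,6000) for n in("top","side")]+[cv2.resize(optics_im["side"][90:220,310:440],(396,396),interpolation=cv2.INTER_CUBIC),cv2.resize(optics_im["top"][110:240,370:500],(396,396))]
o=np.vstack([np.hstack(A[:2]),np.hstack(A[2:])]);cv2.imwrite("pics/z11.png",cv2.resize(o,(600,600)))
for n,a in zip(("top","side"),A):
    hsv=cv2.cvtColor(a,cv2.COLOR_BGR2HSV);m=((hsv[...,1]<50)&(hsv[...,2]>125)).astype(np.uint8)
    k,l,s_,ce=cv2.connectedComponentsWithStats(m); b=sorted(range(1,k),key=lambda i:-s_[i][4])[:2]
    d=ce[b[0]]-ce[b[1]];print(n,"slot rise deg",(np.degrees(np.arctan2(d[0],d[1]))+90)%180-90,s_[b,4])
E
```

```text
t 20.77 p [ 0.5349 -0.2492  0.1886] yaw 89.98 tilt [ 1.e-04  4.e-04 -1.e+00] F [-0.55 -0.38 -1.65] M [-0.023 -0.076  0.032] w 0.273 q [ 0.77  0.25 -0.45  1.65  0.11  1.27  0.31]
shift cm in tool [-0.2  -0.14 10.01]
top slot rise deg 4.257262107074169 [16508 14383]
side slot rise deg 5.341373377154099 [13458 13194]
```

View pics/z11.png

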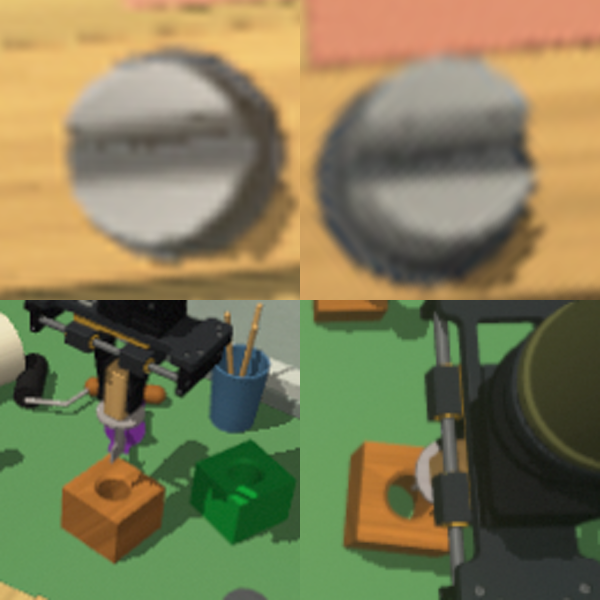

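The slot rises 4.3° and 5.3° in the two views, against about 5.1° for the strip, so it lies along it. Now to check the driver's tilt in the grip.

```bash
python3 - <<'E'
from h import *
im=cv2.imread("pics/side11.png")
z=cv2.resize(im[120:200,325:405],None,fx=7,fy=7,interpolation=cv2.INTER_CUBIC)
c=np.array([.5349,-.2492,0]);P=proj("side",[c+[0,0,.105],c+[0,.012,.105],c-[0,.012,-.105],c+[0,0,.168]])
for p in P: cv2.circle(z,tuple(int(v) for v in (p-[325,120]+.5)*7),3,(0,0,255),-1)
cv2.imwrite("pics/z12.png",z)
E
```

```text
(no output)
```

View pics/z12.png

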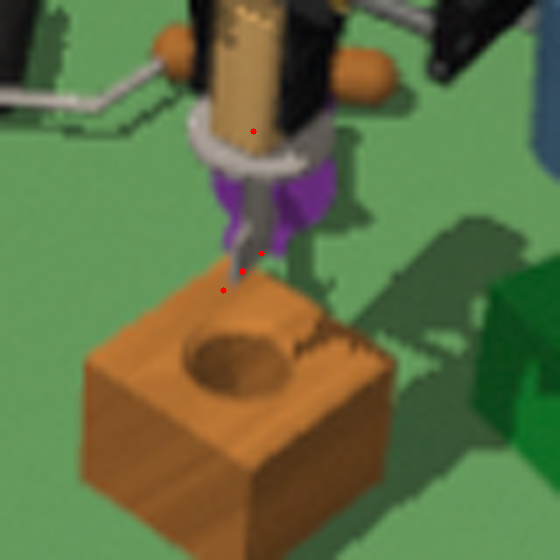

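The driver hangs nearly upright, within about 2°. I centre it over the hole and descend in stages.

Emit:
play_rows:
  motion:
    - [1,-0.13,-0.1,1,0]
    - [1,0,0,1.5,0]
    - [1,0,0,1,0]
    - [1,0,0,0,0]
    - [1,0,0,0,0]

```text
time: 21.5
position: [0.5337, -0.2525, 0.1536]
tool_rot: [2.225, 2.218, 0.0]
ft_force: [0.7, 1.2, -1.3]
grip_width: 0.278
```

```bash
python3 - <<'E'
from h import *
st(.5335,-.2512,.0885)
im=optics.get_image("side")[:,:,::-1]
z=cv2.resize(im[130:210,320:400],None,fx=7,fy=7,interpolation=cv2.INTER_CUBIC)
cv2.imwrite("pics/z13.png",z)
E
```

```text
t 21.5 p [ 0.5337 -0.2525  0.1536] yaw 89.83 tilt [ 3.e-04 -1.e-04 -1.e+00] F [ 0.73  1.23 -1.29] M [-0.042 -0.084  0.043] w 0.278 q [ 0.77  0.28 -0.44  1.69  0.12  1.2   0.3 ]
shift cm in tool [ 0.13 -0.03  6.51]
```

View pics/z13.png

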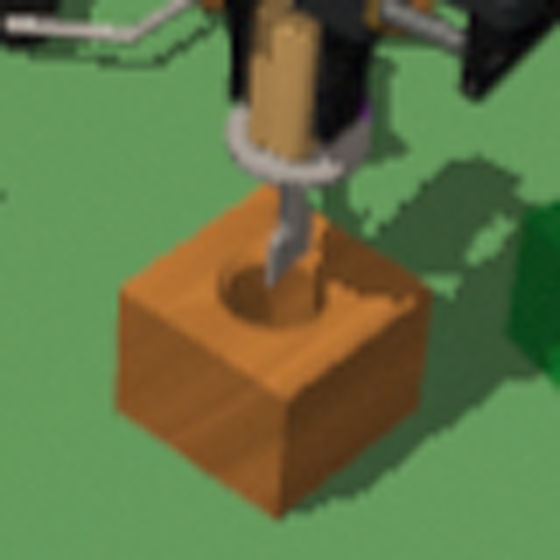

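The blade tip is over the hole but about 3 mm off to the right in the side view. I correct that and insert.

Emit:
play_rows:
  motion:
    - [1,0.25,0.1,0,0]
    - [1,0,0,0.5,0]
    - [1,0,0,0.7,0]
    - [1,0,0,0.7,0]
    - [1,0,0,0.7,0]
    - [1,0,0,0,0]
    - [1,0,0,0,0]

```text
time: 22.42
position: [0.5347, -0.25, 0.1276]
tool_rot: [2.225, 2.218, 0.0]
ft_force: [0.5, -0.8, -1.0]
grip_width: 0.274
```

```bash
python3 - <<'E'
from h import *
st(.5335,-.2512,.0885)
im=optics.get_image("side")[:,:,::-1]
z=cv2.resize(im[130:210,320:400],None,fx=7,fy=7,interpolation=cv2.INTER_CUBIC)
cv2.imwrite("pics/z14.png",z)
E
```

```text
t 22.43 p [ 0.5347 -0.25    0.1276] yaw 89.83 tilt [ 2.e-04 -1.e-04 -1.e+00] F [ 0.54 -0.76 -1.03] M [ 0.017 -0.106  0.034] w 0.274 q [ 0.77  0.3  -0.44  1.72  0.14  1.16  0.28]
shift cm in tool [-0.12 -0.12  3.91]
```

View pics/z14.png

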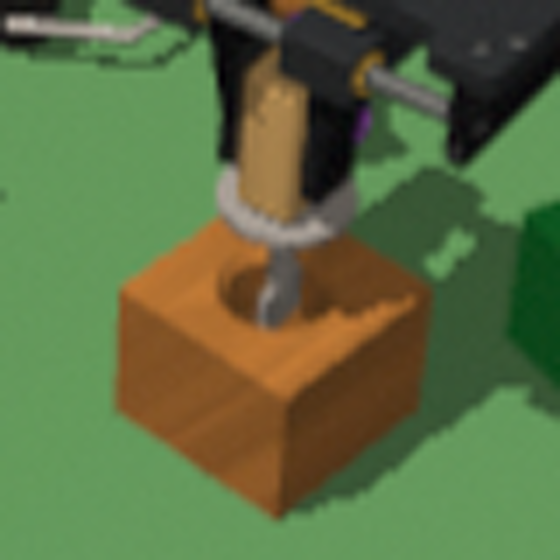

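The blade is inside the hole and clear of the walls. Continuing down to the guard.

Emit:
play_rows:
  motion:
    - [1,0,0,0.7,0]
    - [1,0,0,0.7,0]
    - [1,0,0,0.7,0]
    - [1,0,0,0.7,0]
    - [1,0,0,0.6,0]
    - [1,0,0,0.3,0]
    - [1,0,0,0,0]
    - [1,0,0,0,0]

```text
time: 23.48
position: [0.5348, -0.25, 0.0907]
tool_rot: [2.224, 2.218, 0.0]
ft_force: [0.8, 0.3, -1.7]
grip_width: 0.274
```

```bash
python3 - <<'E'
from h import *
st(.5335,-.2512,.0875)
im=optics.get_image("side")[:,:,::-1]
z=cv2.resize(im[130:210,320:400],None,fx=7,fy=7,interpolation=cv2.INTER_CUBIC)
cv2.imwrite("pics/z15.png",z)
E
```

```text
t 23.48 p [ 0.5348 -0.25    0.0907] yaw 89.83 tilt [ 5.e-04 -3.e-04 -1.e+00] F [ 0.84  0.32 -1.68] M [ 0.004 -0.066  0.016] w 0.274 q [ 0.76  0.33 -0.43  1.75  0.16  1.09  0.27]
shift cm in tool [-0.12 -0.13  0.32]
```

View pics/z15.png

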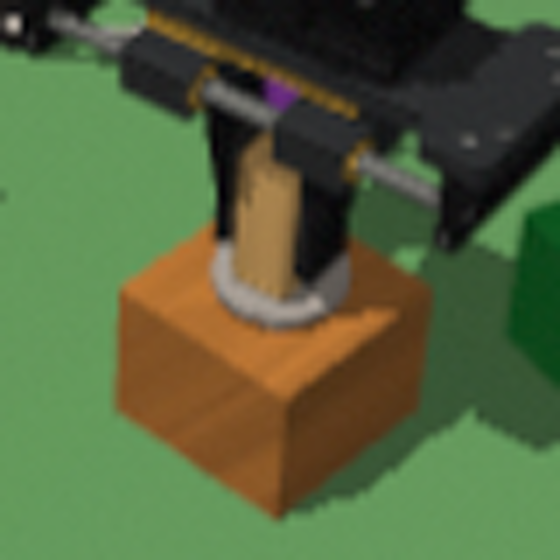

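Emit:
play_rows:
  motion:
    - [1,0,0,0.2,0]
    - [1,0,0,0.1,0]
    - [1,0,0,0,0]

```text
time: 23.9
position: [0.5346, -0.25, 0.0875]
tool_rot: [2.225, 2.218, -0.0]
ft_force: [-0.1, -0.4, -0.9]
grip_width: 0.273
```

Emit:
play_rows:
  motion:
    - [1,0,0,0.1,0]
    - [1,0,0,0,0]

```text
time: 24.15
position: [0.5346, -0.25, 0.0875]
tool_rot: [2.225, 2.218, -0.001]
ft_force: [-2.8, 0.7, 6.2]
grip_width: 0.272
```

The guard rests on the block (contact at z 0.0875, the same as at pick-up). Releasing.

Emit:
play_rows:
  motion:
    - [1,0,0,-0.05,0]
    - [0.6,0,0,0,0]
    - [0.5,0,0,0,0]
    - [0.4,0,0,0,0]
    - [0.4,0,0,0,0]
    - [0.3,0,0,0,0]
    - [0.3,0,0,0,0]
  force: 40

```text
time: 25.02
position: [0.5346, -0.25, 0.0869]
tool_rot: [2.225, 2.218, -0.0]
ft_force: [1.0, -1.0, 0.3]
grip_width: 0.681
```

Emit:
play_rows:
  motion:
    - [0.3,0,0,-1,0]
    - [0.3,0,0,-2,0]
    - [0.3,0,0,-3,0]
    - [0.3,0,0,-3,0]
    - [0.3,0,0,-3,0]
    - [0.3,0,-2,-1,0]
    - [0.3,0,-4,0,0]
    - [0.3,0,-4,0,0]
    - [0.3,0,-2,0,0]
    - [0.3,0,0,0,0]

```text
time: 26.28
position: [0.414, -0.2502, 0.2188]
tool_rot: [2.225, 2.214, -0.001]
ft_force: [0.3, 0.7, -0.9]
grip_width: 0.7
```

```bash
python3 - <<'E'
from h import *
st()
a=optics.get_image("side")[:,:,::-1];b=optics.get_image("top")[:,:,::-1]
cv2.imwrite("pics/z16.png",np.hstack([cv2.resize(a[120:220,310:410],(400,400),interpolation=cv2.INTER_CUBIC),cv2.resize(b[130:280,350:500],(400,400))]))
cv2.imwrite("pics/full.png",a)
E
```

```text
t 26.27 p [ 0.414  -0.2502  0.2188] yaw 89.73 tilt [ 0.0017 -0.0026 -1.    ] F [ 0.26  0.72 -0.86] M [ 0.02  -0.15  -0.062] w 0.7 q [ 0.9  -0.01 -0.41  1.86 -0.    1.3   0.49]
```

View pics/z16.png

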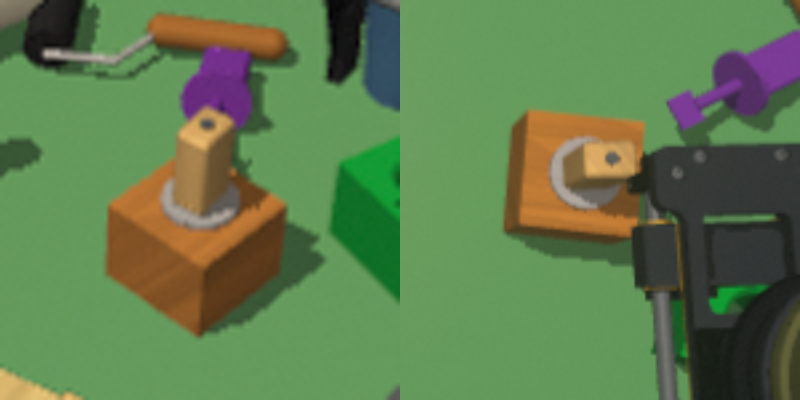

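View pics/full.png

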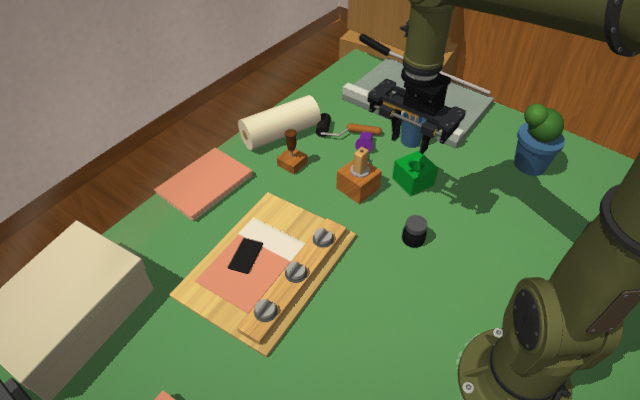

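The driver hangs upright in its brown stand, its guard flat on the block. The gripper is clear, and all three slots lie along the strip. Handing in.

```bash
python3 -c "
from bench import ticket
print(ticket.close_job())"
```

```text
the job is handed in; nothing more can be done
None
```

I turned the loose screw (the one at the +y end) clockwise to its stop, put the driver back in its brown stand, let go and handed the job in at about 26 s.

- **Seating:** I felt the slot floor at the expected depth, backed off about 1.5 mm and turned. The slot followed the blade in the pictures taken on the way. Turning torque rose from about 0.16 to 0.71 N·m at the end, which I took as the stop.
- **Slot:** it measured 4.3° (top view) and 5.3° (side view) against about 5.1° for the strip, so within about 1°.
- **Driver:** its guard met the block at the same height as at pick-up, and the last pictures show it upright, with the gripper well clear.
- **Forces:** wrist readings between moves stayed below about 15 N.

**Disagreements:**
- The driver had to go about 10° further past the strip line than the stated 0.2 rad before the torque rose clearly. I put this down to give in the grip and arm.
- The blade's position in the side view was 2–4 mm off what the arm readings predicted, so I corrected the position by eye before putting the driver in the stand.
- The purple look-alike was standing in the first picture and lying down by the 4 s picture. The fingertips had stayed above 0.15 m and I saw no contact force, so I believe it toppled by itself. I left it where it lay.

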